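Set the dispenser's dose wheel and store it

TASK

On the glue dispenser's control unit, roll the knurled thumbwheel with a fingertip, click by click, until the pointer on top of the unit rests on the one long scale mark; then let go of the wheel and press the round button beside it fully in to store the setting. Press the wheel only as hard as it needs to follow your fingertip (well under 20 N), do not press the button before the pointer is on the long mark, and leave the steel pot, the white flask and the black lens barrel where they stand.

Things in the scene. Friction and masses are not known exactly. Their poses are not given: they have to be found in the camera images.
- console: Grey control unit, 225 mm deep (x -125 to 100), 240 wide in y, 215 high, fixed. Origin: on the bench under its middle; x to its back, wheel side faces -x (the robot, within about 12 degrees), z up. Its front panel slopes 40 degrees: outward normal (-0.643, 0, 0.766), up-slope direction (0.766, 0, 0.643) in this frame.
- brow_edge (a point): Middle of the lower front edge of the brow: the unit's upper housing juts out over the sloping panel, full width, front edge at x = -72 mm, z = 155 to 215 mm in the unit's frame. A gripper held vertically does not fit over the wheel; hold it tilted, in line with the panel's normal.
- wheel_center (a point): Middle of the plain metal thumbwheel on its level axle (along the unit's y): 60 mm diameter, 16 mm wide, knurled rim, 16 mm of it out of the panel; unit frame (-70, 0, 85) mm. Sprung: pressed along the normal it gives from about 3 N on, then 12 N per mm, to a hard stop 2 mm deep. Passing a click takes about 1 to 3 N along the rim: too light a touch slips, and how light differs from day to day.
- wheel_touch (a point): Point fixed to the unit where the rim of the unpressed wheel stands farthest out of the panel (30 mm from wheel_center along the panel's normal); press here with a fingertip, against the normal, and drag along the slope.
- dose_wheel (a joint): Turn of the wheel, rad; grows when the exposed rim is dragged up the slope, away from the robot. Clicks (sprung rests) every 0.2618 rad, 7.9 mm of rim: 0 is the first mark, 10 clicks (2.618) the last, stops just beyond. The long mark is click 8, 2.094 rad. Starts between clicks 0 and 4; springs into the nearest click when let go.
- pointer_tip (a point): Tip of the small steel pointer on top of the unit. It moves 7 mm, one scale mark, per click, towards the unit's +y as the wheel's joint value grows.
- long_mark (a point): Middle of the one long mark (18 mm; the other ten are 8 mm) of the black scale on the white strip on top of the unit; ninth of eleven marks counted from the unit's -y end. The pointer is on it when both have the same y in the unit's frame.
- store (a joint): Travel of the round button in m: 0 out, 0.005 fully in (about 5 N, springs back).
- store_top (a point): Middle of the face of the round grey button, 24 mm diameter, in a black housing on the sloping panel, 75 mm towards the unit's -y from the wheel and 18 mm farther down the slope. It is pressed along the panel's normal, into the panel.
- pot: Open steel pot, 70 mm diameter, 75 mm high, loose, beside the unit's front; origin at the centre of its underside. Leave alone.
- flask: White plastic bottle, 50 mm diameter, 110 mm high, loose, on the other side of the unit; origin at the centre of its underside. Leave alone.
- barrel: Black plastic lens barrel (ring), 52 mm diameter, 24 mm high, loose, lying flat beside the unit; origin at the centre of its underside. Leave alone.

How it is judged:
On the way, in this order (a step that is already met when the one before it is completed fails the run):
1. the pointer rests on the long mark, within a third of a click, with the wheel let go (value of joint dose_wheel between 2.01 and 2.18 rad and contact force between the fingers and dose_wheel below 0.1 N), for 0.2 s.
2. the button is pressed fully in (4 mm or more) with the pointer on the long mark (value of joint store above 0.004 m and value of joint dose_wheel between 2.01 and 2.18 rad), for 0.05 s.
At the end, for the whole second after the job is handed in: the wheel rests at click 8 (2.094 rad, give or take 0.085), so the pointer is on the long mark, and the button, once pressed in, is out again (value of joint dose_wheel between 2.01 and 2.18 rad and value of joint store below 0.001 m); the robot touches nothing.
It fails at once if the button was pressed in while the pointer was off the long mark (value of joint store above 0.0035 m and (value of joint dose_wheel below 1.95 rad or value of joint dose_wheel above 2.24 rad)).
It fails at once if the wheel was pressed with more than 20 N (contact force between anything else and dose_wheel above 20 N).
It fails at once if the pot, the flask or the barrel was moved more than 20 mm or tipped (distance of any of pot, flask, barrel from where it was at the start of the episode above 0.02 m or angle between any of flask, pot's own z axis and vertical above 0.3 rad).
It also fails if it takes over 42 s, if anything falls off the work surface, if the arm or the gripper's body presses on something with over 40 N, if the wrist force passes 120 N, or if a joint passes its speed limit or range.

ROBOT

A 6-joint arm with a two-finger parallel gripper is mounted at the origin on the work surface. World frame = base frame: x ahead of the robot, y to its left, z up, the work surface at z = 0. Lengths are in m, angles in rad, forces in N, time in s.
With the tool pointing down it reaches from about 0.35 to 0.975 m from the base axis. Payload 4.9 kg.
Tool frame: the origin (TCP) lies midway between the tips of the shut fingers; the grasp point (between the pads) lies 19 mm behind it (manip.hold_point_z is the distance from the TCP to the grasp point, in m); z points along the fingers, y is the line along which they close (so a half turn about z gives the same grasp; the last joint's range is limited). The gripper opens to 85 mm and grips with 20 to 120 N. Pads are 22 mm wide; open, the fingers measure 114 mm over their backs; the gripper's body (76 mm by 85 mm) begins 54 mm behind the grasp point. The pads swing forward as they close: fully open they stand 13 mm farther back than shut.
Start: joints at [1.075, 0.053, 1.613, -0, 1.476, -0.119], TCP at [0.23, 0.581, 0.231] pointing down, gripper open.
Joint ranges: [-3.01, 3.01], [-1.01, 2.22], [0.06, 2.58], [-1.02, 4.17], [0.09, 2.62], [-3.14, 3.14]. Speed limits (rad/s): [2.57, 2.57, 3.14, 3.14, 3.14, 3.14].

INTERFACE

Orientations are given as a unit quaternion [w, x, y, z].
In Python, from plant import manip gives the robot as it stands. The module is installed in compiled form; this text tells all that it offers.
- The arm moves only by the shell command python3 -m jog 'ROWS' [OPENING]. ROWS is JSON, one flat list of numbers, 6 for each row, row after row: the shift along the tool's x, y, z in units of 0.1 m (1.0 is 0.1 m), then the turn, a rotation vector about the tool's x, y, z in units of 180 degrees (1.0 is 180 degrees). A call has 1 to 8 rows; each row is the pose to reach, as a shift and turn from the pose commanded when the call began, along the tool's axes at that moment, turning the shorter way round; what a row does not reach only later rows make up. A row lasts 1/8 s, in which the tool goes at most 62.5 mm and 10.7 degrees, less where a joint would pass 70% of its speed; a pose out of reach is approached as far as the arm can. A call with a number of a shift or a turn outside -1 to 1 is refused whole. A call with a gripper value outside its range is refused whole. OPENING is the finger opening in mm, from 0 to 85.4, set as the call begins (- or left out, the last holds). The fingers move at their own pace and stop on an object; the grip force is fixed at half the most. Time passes only in rows, so rows that repeat a pose let the fingers close. It gives the time, the measured TCP pose, the force, the opening and the grip force at its end, in the units of the state.
- manip.state(): the state, without advancing time (a new reading comes with each control period).
- manip.grab_frame(name): name is "scene" or "top"; returns a dict with "img" (420x560x3 uint8, blue, green, red), "z_map" (420x560 float32, m along the optical axis (not along the pixel's ray), 0 where there is no reading), "fx", "fy", "cx", "cy" (pixels), "xyz" and "attitude" of the camera in the world. Camera axes: x right, y up, looking along -z (the intrinsics and any distortion apply to the point x, -y, -z); pixel columns grow to the right and rows downward; lengths in m; the calibration is good to about 2 mm. A picture is of the moment at which its call begins.
- manip.job_done(): hands the job in; it is judged then, once.
The state is a dict: "time": time; "joint_pos": joint angles; "joint_vel": joint speeds; "joint_efforts": joint torques, N m; "tool_pos": TCP position; "tool_rot": TCP orientation; "contact_force": force on the tool from outside, world axes, zero at the start; "ft_torque": the same for the moment, N m; "gripper_width": opening from 0.0 (shut) to 1.0 (fully open); "grasp_force": force on a finger pad.
Only numpy, scipy, OpenCV 4.12 (cv2) and the standard library are available. Lean on these libraries where they do the work, as an engineer would, in place of code of your own. Each camera call takes 0.05 s, during which the arm holds its last target. There are 200 camera calls.

## Working session

There is one attempt and no reset: what is moved stays moved. The work goes in short steps, Python scripts to look and compute and a shell command to move; the robot and the scene stay as the last step left them, time stands still between calls to the robot, and variables do not carry over. Pictures are saved under pics/ and viewed, at most 10 in all, crops included, and the job is handed in when it is done.

```bash
mkdir -p pics; cat > h.py <<'E'
import numpy as np, cv2
from plant import manip
from scipy.spatial.transform import Rotation as R
def rot(q): return R.from_quat([q[1],q[2],q[3],q[0]]).as_matrix()
def pts(f):
    z=f["z_map"]; v,u=np.mgrid[:z.shape[0],:z.shape[1]]
    P=np.stack([(u-f["cx"])/f["fx"]*z,-(v-f["cy"])/f["fy"]*z,-z],-1)
    return P@rot(f["attitude"]).T+np.array(f["xyz"])
E
python3 - <<'E'
from h import *
for n in("scene","top"):
    f=manip.grab_frame(n); np.savez(n,**f); cv2.imwrite(f"pics/{n}0.png",f["img"]); print(n,f["xyz"],f["attitude"],f["fx"],f.keys())
print(manip.state())
E
```

```text
scene [ 0.20922844 -0.08950725  0.77977861] [ 0.78168528  0.23933211 -0.1732506  -0.54924721] 386.24586998489355 dict_keys(['img', 'z_map', 'fx', 'fy', 'cx', 'cy', 'xyz', 'attitude'])
top [0.55903629 0.04622226 0.96839227] [-0.70558613 -0.03899334  0.04367079  0.70620152] 445.9380268013241 dict_keys(['img', 'z_map', 'fx', 'fy', 'cx', 'cy', 'xyz', 'attitude'])
{'time': 0.1, 'joint_pos': array([ 1.07501348e+00,  5.32993364e-02,  1.61419997e+00, -3.09781788e-05,
        1.47603238e+00, -1.19004626e-01]), 'joint_vel': array([ 0.00054028, -0.00143271, -0.00364327, -0.00115446, -0.00163336,
       -0.00026037]), 'joint_efforts': array([-3.68760766e-04, -3.94899166e+01, -3.71365678e+01, -1.69870127e-04,
        3.99703276e-03, -2.28409658e-05]), 'tool_pos': array([0.22968081, 0.58063063, 0.23015486]), 'tool_rot': array([-2.78656124e-04,  1.87275209e-01,  9.82307007e-01, -9.28734574e-04]), 'contact_force': array([-0.04522578, -0.9350215 , -0.70115727]), 'ft_torque': array([-0.03646592, -0.01065648, -0.01795047]), 'grasp_force': 0.0, 'gripper_width': 1.0033882635451228}
```

View pics/scene0.png

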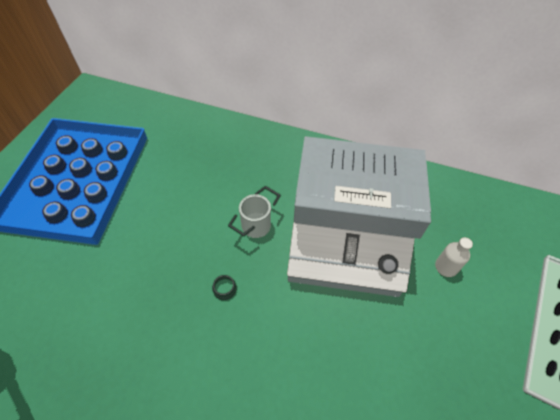

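View pics/top0.png

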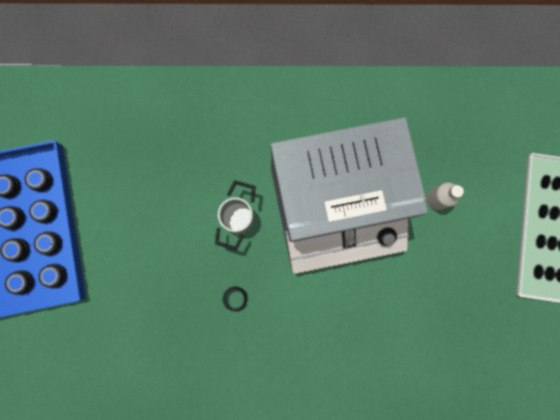

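The scene view shows the unit with the wheel at (351,248), the button at (388,264) and the strip at (363,196). In the top view the pot is at (236,216), the barrel at (235,299) and the flask at (447,195). The wheel is at (349,237) and the strip at (356,205).

```bash
cat >> h.py <<'E'
def proj(f,P):
    c=(np.array(P)-f["xyz"])@rot(f["attitude"]); return f["cx"]+f["fx"]*c[...,0]/-c[...,2], f["cy"]-f["fy"]*c[...,1]/-c[...,2]
E
python3 - <<'E'
from h import *
ims=[]
for n in("scene","top"):
    f=dict(np.load(n+".npz")); P=pts(f); z=P[...,2]
    m=((abs(z-.215)<.006)&(P[...,0]>.4)&(abs(P[...,1])<.4)).astype(np.uint8)
    k,l,s,c=cv2.connectedComponentsWithStats(m); i=1+np.argmax(s[1:,4]); q=P[l==i][:,:2].astype(np.float32)
    r=cv2.minAreaRect(q); print(n,r,cv2.boxPoints(r),np.median(P[l==i][:,2]))
    b=(340,170,60,50) if n=="scene" else (320,180,75,50)
    x,y,w,h=b if n=="top" else (328,180,70,35); ims.append(cv2.resize(f["img"][y:y+h,x:x+w],(750,330),interpolation=cv2.INTER_CUBIC))
    # candidates
    for nm,(u,v) in dict(scene=dict(pot=(255,200),barrel=(224,278),flask=(466,243),wheel=(351,245),button=(388,264)),top=dict(wheel=(349,237),button=(387,237),pot=(236,216),barrel=(226,299),flask=(456,191)))[n].items(): print(nm,P[v,u].round(3))
cv2.imwrite("pics/strip.png",cv2.resize(np.vstack(ims),(750,590)))
E
```

```text
scene ((0.6991759538650513, -0.09104803204536438), (0.1759285181760788, 0.24035906791687012), 11.311782836914062) [[ 0.58934754  0.00954294]
 [ 0.6364934  -0.226147  ]
 [ 0.80900437 -0.191639  ]
 [ 0.7618585   0.04405093]] 0.2150414194548564
pot [0.679 0.127 0.059]
barrel [0.495 0.127 0.015]
flask [ 0.69  -0.321  0.112]
wheel [ 0.607 -0.107  0.114]
button [ 0.598 -0.185  0.101]
top ((0.6990646719932556, -0.08939085900783539), (0.17263607680797577, 0.24039851129055023), 11.363326072692871) [[ 0.5907558   0.01144496]
 [ 0.6381215  -0.22424114]
 [ 0.8073735  -0.19022667]
 [ 0.76000786  0.04545942]] 0.21460110315620634
wheel [ 0.602 -0.106  0.111]
button [ 0.603 -0.181  0.106]
pot [0.653 0.119 0.006]
barrel [ 0.476  0.14  -0.001]
flask [ 0.692 -0.317  0.11 ]
```

View pics/strip.png

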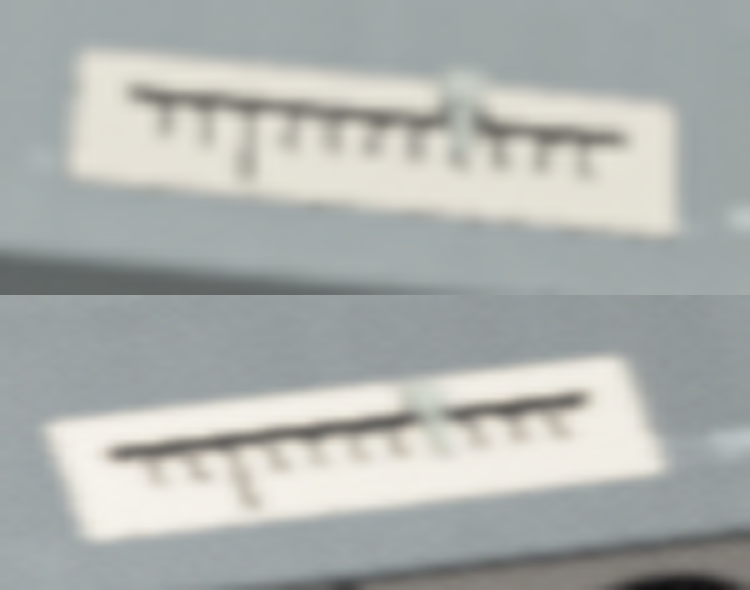

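Both views agree on the unit's yaw, about 11.35°. Its origin is at about (0.685, -0.092). The pointer is on mark 3, so the wheel needs +5 clicks. Next I move towards the standoff and shut the fingers.

```bash
cat >> h.py <<'E'
yaw=np.radians(11.35); C=np.array([[np.cos(yaw),-np.sin(yaw),0],[np.sin(yaw),np.cos(yaw),0],[0,0,1]])
O=np.array([.6991-.014*np.cos(yaw),-.0902-.014*np.sin(yaw),0])
n=C@[-.643,0,.766]; up=C@[.766,0,.643]; lat=C@[0,1,0]
touch=O+C@[-.0893,0,.108]; btn0=touch-.075*lat-.018*up   # btn0: foot line only
def need(goal,sgn=1):
    s=manip.state(); T=rot(s["tool_rot"]); x=sgn*up; G=np.c_[x,np.cross(-n,x),-n]
    print("shift",((T.T@(goal-s["tool_pos"]))/.1).round(3),"turn",(R.from_matrix(T.T@G).as_rotvec()/np.pi).round(3))
def show():
    s=manip.state(); d=s["tool_pos"]-touch; F=s["contact_force"]
    print("t%.2f up %.2f lat %.2f n %.2f mm | F up %.2f lat %.2f n %.2f"%(s["time"],*(1e3*d@np.c_[up,lat,n]),*(F@np.c_[up,lat,n])),s["joint_pos"].round(2))
E
for i in 1; do python3 -m jog '[-0.9,-0.9,0,0,0,0,-0.9,-0.9,0,0,0,0,-0.9,-0.9,0,0,0,0]' 0
python3 -m jog '[-0.9,-0.9,0,0,0,0,-0.9,-0.9,0,0,0,0,-0.9,-0.9,0,0,0,0]'
python3 -m jog '[-0.9,-0.9,0,0,0,0,-0.9,-0.9,0,0,0,0,-0.9,-0.9,0,0,0,0]'
python3 -m jog '[-0.9,-0.9,0,0,0,0,-0.9,-0.9,0,0,0,0,-0.9,-0.9,0,0,0,0]'
python3 -m jog '[-0.9,-0.9,0,0,0,0,-0.9,-0.9,0,0,0,0,-0.9,-0.9,0,0,0,0]'; done
python3 -c "
from h import *
show(); print(touch)
for s in(1,-1): need(touch+.1*n,s)"
```

```text
time: 0.48
tool_pos: [0.2813, 0.4614, 0.2303]
tool_rot: [-0.0, 0.189, 0.982, -0.001]
contact_force: [-0.1, 0.6, 0.7]
gripper_width: 0.376
grasp_force: 0.0
time: 0.85
tool_pos: [0.3322, 0.3455, 0.2311]
tool_rot: [0.0, 0.19, 0.982, -0.0]
contact_force: [0.1, -0.4, 0.1]
gripper_width: -0.002
grasp_force: 0.0
time: 1.23
tool_pos: [0.3829, 0.229, 0.2314]
tool_rot: [0.0, 0.19, 0.982, 0.0]
contact_force: [-1.3, 0.3, 0.2]
gripper_width: -0.001
grasp_force: 0.0
time: 1.6
tool_pos: [0.4334, 0.1126, 0.2313]
tool_rot: [-0.0, 0.189, 0.982, 0.0]
contact_force: [0.0, 0.1, -0.2]
gripper_width: 0.001
grasp_force: 0.0
time: 1.98
tool_pos: [0.484, -0.0036, 0.2311]
tool_rot: [-0.0, 0.188, 0.982, 0.0]
contact_force: [0.4, 2.3, 0.8]
gripper_width: 0.0
grasp_force: 0.0
t1.98 up 9.80 lat 127.29 n 152.54 mm | F up 1.10 lat 2.16 n 0.06 [-0.16 -0.29  1.93  0.    1.51 -1.35]
[ 0.59782021 -0.11052963  0.108     ]
shift [-0.915 -0.924  0.464] turn [-0.282  0.083  0.774]
shift [-0.915 -0.924  0.464] turn [-0.064 -0.216 -0.176]
```

```bash
python3 -m jog '[-0.9,-0.92,0.0,0,0,0,-0.9,-0.92,0.0,-0.06,-0.2,-0.16,-0.9,-0.92,0.46,-0.064,-0.216,-0.176,-0.9,-0.92,0.46,-0.064,-0.216,-0.176,-0.9,-0.92,0.46,-0.064,-0.216,-0.176,-0.9,-0.92,0.46,-0.064,-0.216,-0.176,-0.9,-0.92,0.46,-0.064,-0.216,-0.176,-0.9,-0.92,0.46,-0.064,-0.216,-0.176]' >/dev/null
python3 -c "
from h import *
show(); need(touch+.01*n-.008*up,-1)"
```

```text
t2.98 up 0.34 lat 3.22 n 101.59 mm | F up 0.62 lat -0.44 n -0.46 [-0.6  -0.47  2.25  0.61  0.94 -2.64]
shift [ 0.083 -0.034  0.916] turn [ 0.001 -0.     0.001]
```

```bash
python3 -m jog '[0.083,-0.034,0.5,0,0,0,0.083,-0.034,0.91,0,0,0,0.083,-0.034,0.91,0,0,0,0.083,-0.034,0.91,0,0,0]' >/dev/null
python3 -c "
from h import *
show(); f=manip.grab_frame('scene'); P=pts(f); cv2.imwrite('pics/c.png',cv2.resize(f['img'][160:300,270:450],(720,560),interpolation=cv2.INTER_CUBIC))"
```

```text
t3.48 up -7.38 lat -1.06 n 11.12 mm | F up 0.50 lat -0.74 n -0.16 [-0.52 -0.22  2.2   0.69  0.73 -2.72]
```

View pics/c.png

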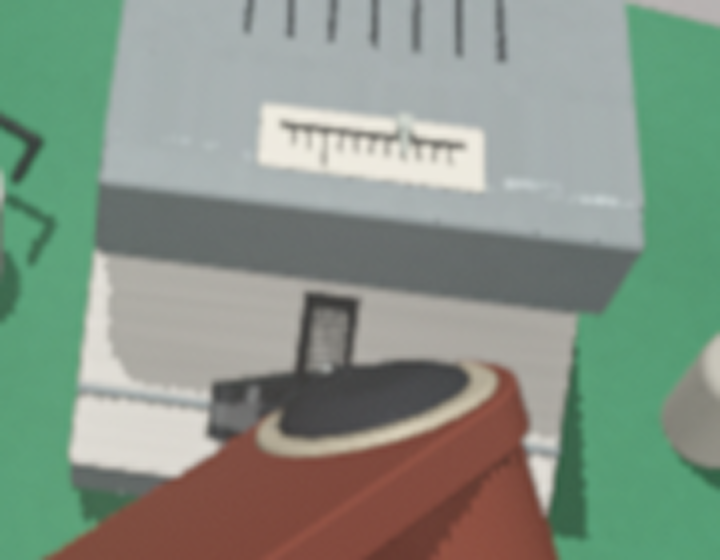

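The tool is in line with the panel. The arm hides the fingertip, while the strip stays visible at crop (370,145) with the pointer still on mark 3. Next I feel for contact.

```bash
cat >> h.py <<'E'
def rect(f):
    X,Y=np.mgrid[-.072:0:.0005,-.05:.05:.00025]
    u,v=proj(f,O+np.stack([X,Y,X*0+.216],-1)@C.T)
    return cv2.remap(cv2.cvtColor(f["img"],cv2.COLOR_BGR2GRAY),u.astype(np.float32),v.astype(np.float32),cv2.INTER_CUBIC).astype(float)
def ptr(f=None):
    f=f or manip.grab_frame("scene"); a=dict(np.load("scene.npz")); d=rect(f)-rect(a)
    p=d[30:110].sum(0)
    w=np.convolve(p,np.ones(12)/12,"same"); y=np.arange(-50,50,.25); 
    print("pointer: new y %.2f (%.0f) old y %.2f (%.0f)"%(y[w.argmin()],w.min(),y[w.argmax()],w.max()))
E
python3 -m jog '[0,0.01,0.04,0,0,0,0,0.01,0.07,0,0,0,0,0.01,0.08,0,0,0]' | grep force
python3 -c "from h import *;show();ptr()"
python3 -m jog '[0,0,0.01,0,0,0,0,0,0.01,0,0,0]' >/dev/null; python3 -c "from h import *;show()"
python3 -m jog '[0,0,0.005,0,0,0,0,0,0.005,0,0,0]' >/dev/null; python3 -c "from h import *;show()"
```

```text
contact_force: [0.0, -0.1, 0.1]
grasp_force: 0.0
t3.90 up -8.97 lat -0.39 n 2.93 mm | F up 0.03 lat -0.12 n 0.06 [-0.51 -0.2   2.19  0.7   0.71 -2.73]
pointer: new y -50.00 (334) old y -35.25 (699)
t4.20 up -9.25 lat -0.30 n 1.66 mm | F up 0.21 lat 0.44 n -0.39 [-0.51 -0.2   2.19  0.7   0.71 -2.73]
t4.45 up -9.27 lat -0.26 n 1.13 mm | F up -0.01 lat -0.42 n 0.28 [-0.51 -0.19  2.19  0.7   0.71 -2.73]
```

```bash
S='python3 -c "from h import *;show()"'
for k in 1 2 3; do python3 -m jog '[0,0,0.004,0,0,0,0,0,0.004,0,0,0]' >/dev/null; eval $S; done
```

```text
t4.70 up -9.22 lat -0.26 n 0.75 mm | F up 0.49 lat -0.53 n 0.62 [-0.51 -0.19  2.19  0.7   0.71 -2.73]
t4.95 up -9.23 lat -0.28 n 0.36 mm | F up 0.06 lat 0.16 n -0.68 [-0.51 -0.19  2.19  0.7   0.71 -2.73]
t5.20 up -9.17 lat -0.28 n -0.02 mm | F up 0.02 lat -0.08 n 0.29 [-0.51 -0.19  2.19  0.7   0.71 -2.73]
```

```bash
S='python3 -c "from h import *;show()"'
python3 -m jog '[0,0,0.004,0,0,0,0,0,0.004,0,0,0]' >/dev/null; eval $S
python3 -m jog '[0,0,0.003,0,0,0,0,0,0.003,0,0,0]' >/dev/null; eval $S
python3 -m jog '[0,0,0.003,0,0,0,0,0,0.003,0,0,0]' >/dev/null; eval $S
```

```text
t5.45 up -8.93 lat -0.33 n -0.25 mm | F up 0.02 lat 1.48 n 4.50 [-0.51 -0.19  2.19  0.7   0.7  -2.73]
t5.70 up -8.91 lat -0.35 n -0.52 mm | F up -1.07 lat 1.01 n 6.52 [-0.51 -0.19  2.19  0.7   0.7  -2.73]
t5.95 up -8.82 lat -0.37 n -0.74 mm | F up -1.38 lat 1.03 n 9.49 [-0.51 -0.19  2.19  0.71  0.7  -2.73]
```

Contact comes at n≈-0.1, as predicted, with 9.5 N now. The tip acts as a flat rack. Dragging 8 mm up-slope.

```bash
S='python3 -c "from h import *;show()"'
python3 -m jog '[-0.02,0,0,0,0,0,-0.04,0,0,0,0,0]' >/dev/null; eval $S
python3 -m jog '[-0.02,0,0,0,0,0,-0.04,0,0,0,0,0]' >/dev/null; python3 -c "from h import *;show();ptr()"
```

```text
t6.20 up -4.71 lat -0.38 n -0.67 mm | F up -0.79 lat 1.36 n 9.10 [-0.51 -0.19  2.18  0.7   0.7  -2.72]
t6.45 up -0.49 lat -0.38 n -0.62 mm | F up -1.07 lat 1.33 n 8.58 [-0.5  -0.18  2.17  0.69  0.71 -2.71]
pointer: new y -4.00 (-180) old y -17.75 (1280)
```

```bash
python3 - <<'E'
from h import *
f=manip.grab_frame('scene'); a=dict(np.load("scene.npz"))
r=[cv2.resize(np.clip(rect(x),0,255).astype(np.uint8),(780,288)) for x in(a,f)]
cv2.imwrite('pics/r1.png',np.vstack(r))
E
```

```text
(no output)
```

View pics/r1.png

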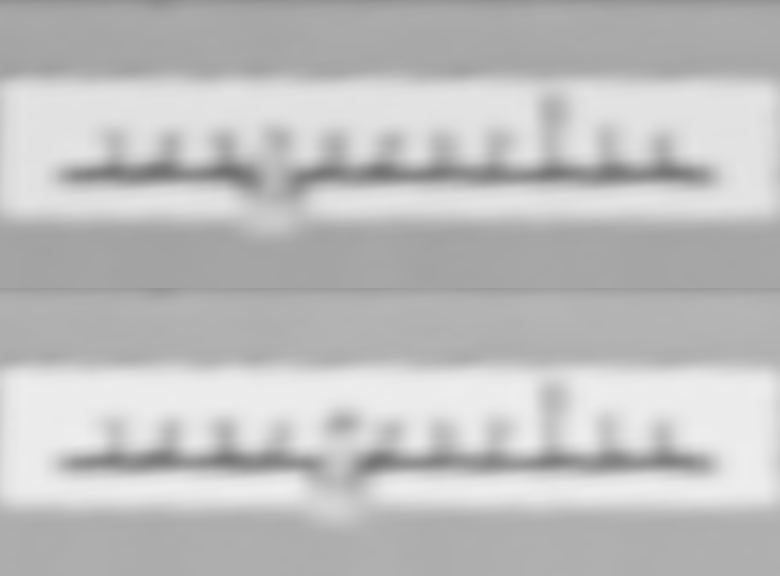

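The rectified strip (-y to the left) shows the pointer moving from mark 3 (x 270) to mark 4 (x 338), with the long mark at x 553. So there is no slip, and the drag goes on.

```bash
cat >> h.py <<'E'
def ptr(f=None):
    f=f or manip.grab_frame("scene"); p=rect(f)[84:91].mean(0); w=np.convolve(p,np.ones(10)/10,"same"); y=np.arange(-50,50,.25)
    m=abs(y)<38; b=np.percentile(w[m],40); q=np.where(m,np.clip(w-b-.35*(w[m].max()-b),0,None),0)
    print("pointer y %.2f  click %.2f"%((q@y)/q.sum(), (q@y)/q.sum()/7+5))
E
S='python3 -c "from h import *;show()"'
python3 -c "
from h import *
ptr(dict(np.load('scene.npz')));ptr()"
python3 -m jog '[-0.02,0,0.0,0,0,0,-0.04,0,0.0,0,0,0]' >/dev/null; eval $S
python3 -m jog '[-0.02,0,0,0,0,0,-0.04,0,0,0,0,0]' >/dev/null; python3 -c "from h import *;show();ptr()"
```

```text
pointer y -14.64  click 2.91
pointer y -6.64  click 4.05
t6.85 up 3.41 lat -0.36 n -0.63 mm | F up -0.62 lat 1.66 n 9.20 [-0.5  -0.18  2.17  0.69  0.71 -2.7 ]
t7.10 up 7.47 lat -0.41 n -0.63 mm | F up 0.30 lat 0.54 n 8.29 [-0.49 -0.18  2.16  0.68  0.71 -2.69]
pointer y -0.03  click 5.00
```

```bash
S='python3 -c "from h import *;show()"'
python3 -m jog '[0,0,-0.05,0,0,0,0.08,0,-0.05,0,0,0,0.163,0,-0.05,0,0,0,0.163,0,-0.05,0,0,0]' >/dev/null; python3 -c "from h import *;show();ptr()"
python3 -m jog '[0,0,0.03,0,0,0,0,0,0.044,0,0,0,0,0,0.044,0,0,0]' >/dev/null; eval $S
```

```text
t7.65 up -11.42 lat 0.22 n 3.48 mm | F up -0.51 lat 0.44 n 0.18 [-0.52 -0.2   2.2   0.7   0.71 -2.73]
pointer y 0.12  click 5.02
t8.07 up -8.98 lat -0.40 n -0.29 mm | F up -0.91 lat 0.92 n 4.97 [-0.51 -0.19  2.19  0.7   0.7  -2.73]
```

```bash
S='python3 -c "from h import *;show()"'
python3 -m jog '[0,0,0.005,0,0,0,0,0,0.005,0,0,0]' >/dev/null; eval $S
python3 -m jog '[-0.02,0,0,0,0,0,-0.04,0,0,0,0,0,-0.06,0,0,0,0,0,-0.08,0,0,0,0,0]' >/dev/null; python3 -c "from h import *;show();ptr()"
python3 -m jog '[-0.02,0,0,0,0,0,-0.04,0,0,0,0,0,-0.06,0,0,0,0,0,-0.08,0,0,0,0,0]' >/dev/null; python3 -c "from h import *;show();ptr()"
```

```text
t8.32 up -8.96 lat -0.46 n -0.60 mm | F up -0.54 lat -0.18 n 7.69 [-0.51 -0.19  2.19  0.71  0.7  -2.73]
t8.82 up -0.68 lat -0.45 n -0.49 mm | F up -0.49 lat 1.01 n 7.14 [-0.5  -0.18  2.17  0.69  0.71 -2.71]
pointer y 7.03  click 6.00
t9.38 up 7.28 lat -0.44 n -0.51 mm | F up -0.65 lat 0.93 n 6.85 [-0.49 -0.18  2.16  0.68  0.71 -2.69]
pointer y 14.10  click 7.01
```

Now one more click, on a shorter stroke.

```bash
S='python3 -c "from h import *;show()"'
python3 -m jog '[0,0,-0.05,0,0,0,0.06,0,-0.05,0,0,0,0.12,0,-0.05,0,0,0,0.12,0,-0.05,0,0,0]' >/dev/null; python3 -c "from h import *;show();ptr()"
python3 -m jog '[0,0,0.03,0,0,0,0,0,0.045,0,0,0,0,0,0.045,0,0,0]' >/dev/null; eval $S
python3 -m jog '[0,0,0.004,0,0,0,0,0,0.004,0,0,0]' >/dev/null; eval $S
python3 -m jog '[-0.02,0,0,0,0,0,-0.04,0,0,0,0,0,-0.06,0,0,0,0,0,-0.08,0,0,0,0,0]' >/dev/null; python3 -c "from h import *;show();ptr()"
```

```text
t9.93 up -6.95 lat 0.12 n 3.68 mm | F up -0.08 lat -0.23 n -0.09 [-0.51 -0.2   2.19  0.69  0.71 -2.72]
pointer y 13.73  click 6.96
t10.35 up -4.93 lat -0.40 n -0.24 mm | F up -0.45 lat 0.75 n 4.77 [-0.51 -0.19  2.18  0.7   0.71 -2.72]
t10.60 up -4.94 lat -0.39 n -0.51 mm | F up 0.11 lat 1.88 n 8.25 [-0.51 -0.19  2.18  0.7   0.71 -2.72]
t11.10 up 3.14 lat -0.41 n -0.47 mm | F up -1.22 lat 0.82 n 7.53 [-0.5  -0.18  2.17  0.69  0.71 -2.7 ]
pointer y 20.78  click 7.97
```

```bash
python3 -m jog '[0,0,-0.2,0,0,0,0.1,0,-0.5,0,0,0,0.1,0,-0.5,0,0,0,0.1,0,-0.5,0,0,0,0.1,0,-0.5,0,0,0]' >/dev/null; python3 - <<'E'
from h import *
show();ptr()
for nm in("scene","top"):
    f=dict(np.load(nm+".npz")); D=(pts(f)-touch)@np.c_[up,lat,n]*1e3
    m=(abs(D[...,1]+75)<22)&(abs(D[...,0]+18)<25)&(D[...,2]>-16)&(D[...,2]<20)
    for h in range(-16,20,2):
        k=m&(D[...,2]>=h)&(D[...,2]<h+2)
        if k.sum()>3: print(nm,h,k.sum(),np.median(D[k],0).round(1),f["img"][k].mean(0).round())
need(touch-.075*lat-.018*up+.02*n,-1)
f=manip.grab_frame('scene'); cv2.imwrite('pics/d.png',cv2.resize(f['img'][160:300,270:450],(720,560),interpolation=cv2.INTER_CUBIC))
E
```

```text
t11.78 up -8.04 lat 0.05 n 48.40 mm | F up -0.41 lat 0.17 n 0.35 [-0.56 -0.33  2.23  0.66  0.81 -2.69]
pointer y 20.32  click 7.90
scene -16 105 [ -6.5 -65.5 -15.1] [154. 160. 162.]
scene -14 32 [-29.5 -68.8 -13.4] [141. 147. 148.]
scene -12 9 [ -4.3 -62.3 -11.1] [100. 104. 104.]
scene -10 5 [ -6.4 -60.5  -9.1] [77. 81. 81.]
scene -8 13 [-15.7 -64.   -6.4] [72. 75. 74.]
scene -6 78 [-14.5 -75.   -4.7] [75. 77. 76.]
scene -4 92 [-17.  -74.3  -3.2] [73. 76. 74.]
scene -2 23 [-13.  -67.3  -1.5] [81. 83. 81.]
scene 0 7 [-17.8 -65.    1.4] [109. 110. 109.]
scene 2 30 [-15.9 -74.5   3.5] [126. 126. 126.]
scene 4 55 [-17.2 -76.3   4.9] [132. 132. 132.]
scene 6 23 [-19.4 -74.8   6.7] [138. 138. 138.]
top -16 53 [ -1.  -68.6 -15.3] [117. 121. 124.]
top -14 10 [ -3.1 -62.8 -13.1] [66. 68. 70.]
top -12 15 [ -1.6 -71.6 -10.8] [48. 49. 50.]
top -10 16 [ -2.7 -69.5  -8.8] [38. 39. 40.]
top -8 25 [-11.  -67.6  -6.5] [51. 51. 52.]
top -6 82 [-10.3 -68.9  -4.8] [43. 43. 43.]
top -4 42 [ -9.  -67.4  -3.4] [46. 45. 46.]
top -2 11 [ -9.2 -71.4  -1.2] [85. 84. 86.]
top 0 10 [ -8.8 -74.    0.6] [99. 98. 99.]
top 2 38 [-14.6 -72.    3.3] [106. 105. 107.]
top 4 43 [-19.7 -73.6   4.7] [106. 106. 107.]
top 6 5 [-15.9 -72.8   6.8] [109. 109. 110.]
shift [ 0.101 -0.751  0.283] turn [ 0.001 -0.     0.   ]
```

View pics/d.png

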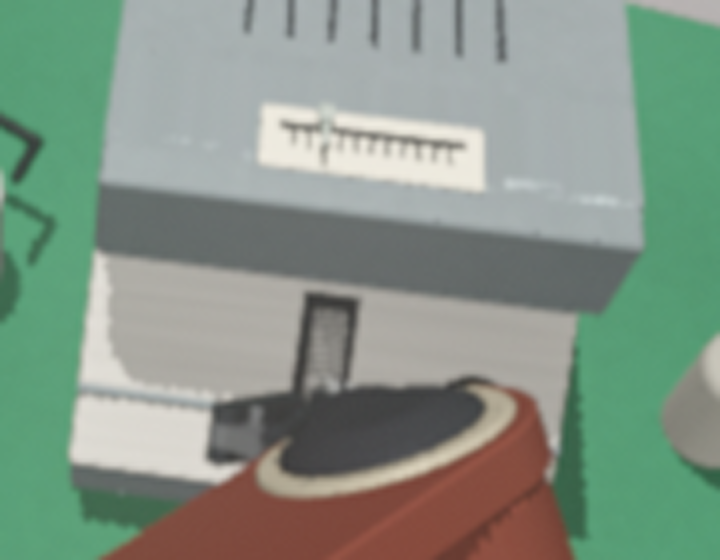

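The pointer is on the long mark (crop 325,145), and the finger is clear of the wheel. The button face measures (-17.5, -75) mm and about 4.7 mm above the touch plane, so I approach it now.

```bash
S='python3 -c "from h import *;show()"'
python3 -m jog '[0.05,-0.4,0,0,0,0,0.1,-0.75,0,0,0,0,0.1,-0.75,0.2,0,0,0,0.1,-0.75,0.34,0,0,0,0.1,-0.75,0.34,0,0,0]' >/dev/null; eval $S
python3 -m jog '[0,0,0.04,0,0,0,0,0,0.07,0,0,0,0,0,0.07,0,0,0]' >/dev/null; eval $S
```

```text
t12.50 up -18.64 lat -73.99 n 13.74 mm | F up 0.03 lat -0.24 n 1.16 [-0.65 -0.12  2.12  0.75  0.79 -2.87]
t12.88 up -17.18 lat -75.16 n 8.18 mm | F up 0.44 lat 0.50 n -0.82 [-0.65 -0.1   2.11  0.75  0.78 -2.87]
```

```bash
S='python3 -c "from h import *;show()"'
python3 -m jog '[0,0,0.02,0,0,0,0,0,0.04,0,0,0,0,0,0.04,0,0,0]' >/dev/null; eval $S
python3 -m jog '[0,0,0.015,0,0,0,0,0,0.03,0,0,0,0,0,0.03,0,0,0]' >/dev/null; eval $S
python3 -m jog '[0,0,0.012,0,0,0,0,0,0.012,0,0,0]' >/dev/null; eval $S
```

```text
t13.25 up -17.13 lat -75.43 n 4.21 mm | F up 0.22 lat 0.13 n 1.76 [-0.64 -0.09  2.11  0.76  0.77 -2.88]
t13.62 up -17.17 lat -75.44 n 1.18 mm | F up 0.14 lat 0.12 n 4.62 [-0.64 -0.08  2.1   0.76  0.77 -2.88]
t13.88 up -17.09 lat -75.43 n 0.08 mm | F up 0.37 lat 0.61 n 5.53 [-0.64 -0.08  2.1   0.76  0.77 -2.88]
```

```bash
S='python3 -c "from h import *;show()"'
python3 -m jog '[0,0,0.008,0,0,0,0,0,0.008,0,0,0]' >/dev/null; eval $S
python3 -m jog '[0,0,0.004,0,0,0,0,0,0.004,0,0,0]' >/dev/null; eval $S
```

```text
t14.12 up -17.07 lat -75.45 n -0.16 mm | F up -3.29 lat 2.19 n 17.65 [-0.64 -0.08  2.1   0.76  0.77 -2.88]
t14.38 up -17.03 lat -75.50 n -0.25 mm | F up -4.81 lat 3.93 n 22.27 [-0.64 -0.08  2.1   0.76  0.77 -2.88]
```

The button has reached its hard stop at about 5 mm of travel. Next I withdraw, verify and hand in.

```bash
python3 -m jog '[0,0,-0.2,0,0,0,0,0,-0.6,0,0,0,0,0,-0.9,0,0,0,0,0,-0.9,0,0,0,0,0,-0.9,0,0,0,0,0,-0.9,0,0,0]' >/dev/null; python3 -c "
from h import *
show();ptr();print(manip.job_done())"
```

```text
t15.12 up -18.60 lat -74.57 n 87.34 mm | F up -0.03 lat 0.72 n 0.41 [-0.74 -0.3   2.17  0.69  0.95 -2.83]
pointer y 20.29  click 7.90
the job is handed in; nothing more can be done
None
```

I rolled the wheel from click 3 to click 8, so the pointer rests on the long mark. I then let go, pressed the button to its hard stop and withdrew. The job was handed in at about 15 s, the highest wheel force I read was 9.5 N, and no verdict was shown.

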